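# Proof-pull a clipped-in lens cell

## Robot

A 7-joint arm with a two-finger parallel gripper is mounted at the origin on a cart in front of the work surface, level with it; the furniture and walls round the work are solid. World frame = base frame: x ahead of the robot, y to its left, z up, the work surface at z = 0. Lengths are in m, angles in degrees, forces in N, time in s.
With the tool pointing down it reaches from about 0.35 to 0.9 m from the base axis. Payload 8.1 kg.
Tool frame: the origin (TCP) lies at the very end of the fingers, on their centre line; the grasp point (between the pads) lies 19 mm behind it; z points along the fingers, y is the line along which they close (so a half turn about z gives the same grasp; the last joint's range is limited). The gripper opens to 85 mm and grips with 20 to 120 N. Pads are 22 mm wide; open, the fingers measure 114 mm over their backs; the gripper's body (76 mm by 85 mm) begins 54 mm behind the grasp point. The pads swing forward as they close: fully open they stand 13 mm farther back than shut.
Start: joints at [-80.306, 24.895, 1.432, 90.138, -0.665, 64.973, -4.303], TCP at [0.168, 0.602, 0.231] pointing down, gripper open.
Joint ranges: [-149.89, 149.89], [-25.12, 119.58], [-72.63, 75.52], [4.76, 147.25], [-75.54, 255.54], [6.69, 114.76], [-157.13, 157.13]. Speed limits (degrees/s): [127.2, 127.2, 172.46, 172.46, 180, 180, 180].

## Interface

Orientations are given as a 3x3 rotation matrix whose columns are the frame's x, y, z axes.
In Python, from plant import arm, grab_frame, models gives the robot as it stands.
- The arm moves only by the tool carry_out, never from a script. Its argument "commands" is a list of rows, each an object of numbers: "x", "y", "z": the shift along the tool's x, y, z in cm; "rx", "ry", "rz": the turn, a rotation vector about the tool's x, y, z in degrees; "fingers": the gripper's target within -1 to 1 (fully open at 1, half-way at 0, shut at -1). In form: [{"x": .., "y": .., "z": .., "rx": .., "ry": .., "rz": .., "fingers": ..}, ...]. A call has 1 to 8 rows; each row is the pose to reach, as a shift and turn from the pose commanded when the call began, along the tool's axes at that moment; what a row does not reach only later rows make up. A row lasts 1/10 s, in which the tool goes at most 50 mm and 8.59 degrees, less where a joint would pass 70% of its speed; a pose out of reach is approached as far as the arm can. A call with a gripper value outside its range is refused whole. The fingers move at their own pace and stop on an object; "grip_force" is the grip in N (left out, the last holds). Time passes only in rows, so rows that repeat a pose let the fingers close. It gives the time, the measured TCP pose, the force, the opening and the grip force at its end, in the units of the state.
- arm.state(): the state, without advancing time (a new reading comes with each control period).
- grab_frame(name): name is "scene" or "side" or "wrist"; returns a dict with "color" (400x640x3 uint8, red, green, blue), "depth" (400x640 float32, m along the optical axis (not along the pixel's ray), 0 where there is no reading), "camera_matrix" (3x3 intrinsics, pixels), "R" (3x3) and "t" (3): a world point X has camera coordinates R X + t. Camera axes: x right, y down, z forward; pixel columns grow to the right and rows downward; lengths in m; the calibration is good to about 2 mm. The wrist camera is an equidistant fisheye: a pixel r from the principal point sees the ray r / f radians off the axis. A picture is of the moment at which its call begins.
- arm.finish_job(): hands the job in; it is judged then, once.
Trained networks look in a picture, given as the dict that the camera call returned (one of the last four; its "shot" number tells which), for a name from the list of things; names that differ only in an ending like _2 or _b are one class to them, and where a whole thing is asked for, a point or a joint stands for the part that bears it (a point fixed in the world has none). Each returns a list of dicts, best first, with "confidence" (0 to 1); they miss things now and then, are a little off and sometimes report something else, mostly with a low value. They report only what shows in the picture. A call takes as long as a camera call.
- models.trace(picture, target): "pixels" (400x640 bool, what is visible of it) and "rect" ([left, top, right, bottom] in pixels, round what is visible of it).
The state is a dict: "time_s": time; "joints": joint angles; "qd": joint speeds; "tau": joint torques, N m; "tcp_pos": TCP position; "tool_rot": TCP orientation; "ft_force": force on the tool from outside, world axes, zero at the start; "wrist_torque": the same for the moment, N m; "width": finger opening in m; "grip_force": force on a finger pad.
Only numpy, scipy, OpenCV 4.12 (cv2) and the standard library are available. Lean on these libraries where they do the work, as an engineer would, in place of code of your own. Each camera call takes 0.05 s, during which the arm holds its last target. There are 200 camera calls.

## Task

Proof-test the lens cell that is clipped into one of the two spring stands: grip the cell, pull it straight up slowly until the stand's pointer is between its two long scale lines (spring table about 31 mm up), never past the upper one, and hold that pull for two seconds. Then ease the table all the way back down, with the cell still home in its seat, and only then let go. Do not pull on the stand that holds the steel pin.

Things in the scene. Friction and masses are not known exactly. Their poses are not given: they have to be found in the camera images.
- lens_cell: the lens cell under test: upright round ribbed silver-white ring, 34 mm diameter, 20 mm high, dark glass on top; origin: centre of its underside. Its lowest 3 mm sit in a steel collar 46 mm wide, 17 mm stand free: grip these across the diameter from above, any direction, with 30 to 50 N. Its clip holds to 30 N. Loose cells standing right on the bench look the same and are not meant.
- cell_seat (a point): where the centre of the cell's underside is when home; on the spring table (aluminium, 96x80x8 mm, top 1 mm below this point), rises with it; 81 mm above the bench at rest. The stand is fixed: grey housing 90x84 mm, 70 high, flange 116x104. On its -x side a scale plate with two long dark lines; the table's pointer hangs before it, at rest 22 mm below the lower and 40 mm below the upper line.
- cell_table (a joint): lift of the cell's spring table in m: 0 is all the way down, grows straight upward, end stop 0.048. Weight 3 N plus a 450 N/m spring pull it down: the pull is 13 N at the lower line (0.022), 17 N midway (0.031), 21 N at the upper line (0.040). It snaps down if let go while up. Move it slower than 0.1 m/s.
- pin_table (a joint): lift in m (0 is down) of the spring table of the other, identical stand, which holds a plain upright steel pin, 12 mm wide, 24 mm above its collar; it stays down. The stands are side by side, 0.16 m or more between centres, either one on the left. A thin brown partition along x at y = 0.2, from x = 0.17 on, top 0.36 above the bench, is between the arm's start and the stands: cross above it.

How it is judged:
By the outcome, as a careful person would: the job done as asked, in the order asked, and still so for the second after the job is handed in, with the robot touching nothing.
It also fails if it takes over 48 s, if anything falls off the work surface, if the arm or the gripper's body presses on something with over 40 N, if the wrist force passes 120 N, or if a joint passes its speed limit or range.

## Working session

There is one attempt and no reset: what is moved stays moved. The work goes in short steps, Python scripts to look and compute and a tool call to move; the robot and the scene stay as the last step left them, time stands still between calls to the robot, and variables do not carry over. Pictures are saved under pics/ and viewed, at most 10 in all, crops included, and the job is handed in when it is done.

Besides the shell and the picture viewer there is one more tool, called after ">>>" in YAML: its name, and indented under it one key for each argument. carry_out: Moves the arm, as the interface text tells. Its arguments: {"type":"object","properties":{"commands":{"type":"array","items":{"type":"object","properties":{"x":{"type":"number"},"y":{"type":"number"},"z":{"type":"number"},"rx":{"type":"number"},"ry":{"type":"number"},"rz":{"type":"number"},"fingers":{"type":"number"}}}},"grip_force":{"type":"number"}},"required":["commands"]}

```bash
mkdir -p pics; cat > h.py <<'E'
import numpy as np, cv2
from plant import arm, grab_frame, models
def world(p,mask):
    K=p["camera_matrix"];v,u=np.nonzero(mask&(p["depth"]>0));d=p["depth"][v,u]
    c=np.stack([(u-K[0,2])/K[0,0]*d,(v-K[1,2])/K[1,1]*d,d],1)
    return (c-p["t"])@p["R"]
def save(n,p): cv2.imwrite(f"pics/{n}.png",p["color"][:,:,::-1])
E
python3 - <<'E'
from h import *
s=arm.state();print(s["time_s"],s["tcp_pos"],s["tool_rot"],s["width"],s["ft_force"])
ps=[]
for n in("scene","side"):
    p=grab_frame(n);save(n,p);ps.append(p["color"])
    print(n,"campos",-p["R"].T@p["t"])
    for t in("lens_cell","cell_seat","pin_table"):
        for r in models.trace(p,t)[:4]:
            w=world(p,r["pixels"])
            print(t,round(r["confidence"],2),np.round(r["rect"]),*( [np.round(np.percentile(w,q,axis=0),3) for q in(3,50,97)] if len(w) else []))
cv2.imwrite("pics/a.png",cv2.resize(np.vstack(ps)[:,:,::-1],(480,600)) if 0 else np.vstack([cv2.resize(x,(480,300)) for x in ps])[:,:,::-1])
E
```

```text
0.0 [0.1677025  0.60155374 0.23052387] [[-9.63281253e-01  2.68494222e-01 -2.85065457e-04]
 [ 2.68494337e-01  9.63280030e-01 -1.54093440e-03]
 [-1.39134121e-04 -1.56089168e-03 -9.99998772e-01]] 0.08515588555398165 [ 0.29187251 -0.28061659  0.11628154]
scene campos [ 0.1131822  -0.6440863   0.58020754]
lens_cell 0.66 [277. 159. 295. 172.] [ 0.603 -0.011  0.085] [ 0.616 -0.     0.097] [0.632 0.018 0.101]
cell_seat 0.81 [254. 162. 316. 209.] [ 0.566 -0.039  0.037] [ 0.603 -0.008  0.08 ] [0.659 0.035 0.1  ]
pin_table 0.64 [318. 228. 376. 294.] [ 0.48  -0.312  0.039] [ 0.519 -0.275  0.08 ] [ 0.572 -0.228  0.096]
side campos [ 0.17456966 -0.66444512  0.6480013 ]
lens_cell 0.5 [288. 147. 304. 164.] [ 0.602 -0.012  0.087] [ 0.615 -0.002  0.097] [0.63  0.016 0.102]
cell_seat 0.61 [263. 146. 322. 199.] [ 0.566 -0.038  0.036] [ 0.603 -0.008  0.08 ] [0.658 0.038 0.099]
pin_table 0.66 [305. 230. 372. 297.] [ 0.478 -0.31   0.046] [ 0.52  -0.273  0.08 ] [ 0.574 -0.227  0.094]
pin_table 0.21 [266. 147. 319. 197.] [ 0.566 -0.038  0.062] [ 0.604 -0.008  0.08 ] [0.656 0.036 0.099]
```

View pics/a.png

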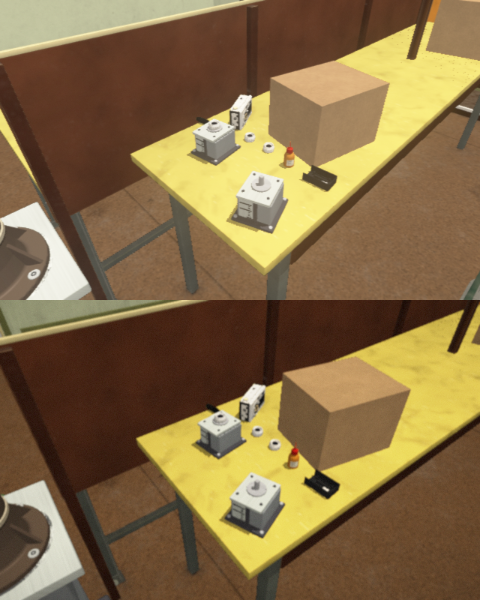

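The two white stands are clear: the lens-cell stand is at about scene pixel (285,185), and the cell's top is near (0.616, 0.00, 0.10). The pin stand is nearer the camera, at (0.52,-0.27). I'll check obstacle heights, then lift.

```bash
python3 - <<'E'
from h import *
p=grab_frame("side");w=world(p,np.ones((400,640),bool))
xs=np.arange(.4,1.0,.05);ys=np.arange(-.2,.2,.05)
for x in xs: print(round(x,2),[round(float(w[(abs(w[:,0]-x)<.025)&(abs(w[:,1]-y)<.025),2].max(initial=-1)),2) for y in ys])
t=w[(abs(w[:,0]-.61)<.06)&(abs(w[:,1])<.06)&(abs(w[:,2]-.08)<.004)];print(t.min(0),t.max(0),np.median(t,0))
E
```

```text
0.4 [0.0, 0.0, 0.0, 0.0, 0.0, 0.0, 0.0, 0.0]
0.45 [0.0, 0.0, 0.0, 0.0, 0.0, 0.0, 0.0, 0.0]
0.5 [0.08, 0.0, 0.0, 0.0, 0.0, 0.0, 0.0, 0.0]
0.55 [0.08, 0.0, 0.0, 0.08, 0.08, 0.08, 0.0, 0.0]
0.6 [0.0, 0.0, 0.0, 0.08, 0.1, 0.08, 0.0, 0.0]
0.65 [0.0, 0.0, 0.0, 0.08, 0.1, 0.08, -0.75, 0.0]
0.7 [0.08, 0.0, 0.02, 0.02, 0.02, 0.0, -0.75, 0.02]
0.75 [0.2, 0.2, 0.02, 0.02, 0.02, 0.08, 0.07, 0.0]
0.8 [0.2, 0.2, 0.2, 0.2, 0.0, 0.07, 0.08, 0.0]
0.85 [0.2, 0.2, 0.2, 0.2, 0.0, 0.06, 0.07, 0.07]
0.9 [0.2, 0.2, 0.2, 0.2, -1.0, 0.0, 0.0, 0.0]
0.95 [0.2, 0.2, 0.2, 0.2, -1.0, -1.0, 0.0, 0.0]
[ 0.55976756 -0.04316656  0.07601085] [0.6661484  0.05092315 0.08398433] [ 0.59949491 -0.00902259  0.07993119]
```

>>> carry_out:
  commands:
    - {"z":-5}
    - {"z":-10}
    - {"z":-15}
    - {"z":-20}
    - {"z":-22}
    - {"z":-22}

```text
invalid input
```

>>> carry_out:
  commands:
    - {"x":0,"y":0,"z":-5,"rx":0,"ry":0,"rz":0,"fingers":1}
    - {"x":0,"y":0,"z":-10,"rx":0,"ry":0,"rz":0,"fingers":1}
    - {"x":0,"y":0,"z":-15,"rx":0,"ry":0,"rz":0,"fingers":1}
    - {"x":0,"y":0,"z":-20,"rx":0,"ry":0,"rz":0,"fingers":1}
    - {"x":0,"y":0,"z":-22,"rx":0,"ry":0,"rz":0,"fingers":1}
    - {"x":0,"y":0,"z":-22,"rx":0,"ry":0,"rz":0,"fingers":1}
  grip_force: 40

```text
time_s: 1.05
tcp_pos: [0.1681, 0.603, 0.4554]
tool_rot: [[-0.963, 0.269, 0.001], [0.269, 0.963, 0.007], [0.0, 0.007, -1.0]]
ft_force: [1.1, 0.2, -0.4]
width: 0.0851
grip_force: 0.0
```

>>> carry_out:
  commands:
    - {"x":-3.9,"y":-3,"z":0,"rx":0,"ry":0,"rz":0,"fingers":1}
    - {"x":-7.8,"y":-6,"z":0,"rx":0,"ry":0,"rz":0,"fingers":1}
    - {"x":-11.7,"y":-9,"z":0,"rx":0,"ry":0,"rz":0,"fingers":1}
    - {"x":-15.6,"y":-12,"z":0,"rx":0,"ry":0,"rz":0,"fingers":1}
    - {"x":-19.5,"y":-15,"z":0,"rx":0,"ry":0,"rz":0,"fingers":1}
    - {"x":-23.4,"y":-18,"z":0,"rx":0,"ry":0,"rz":0,"fingers":1}
    - {"x":-27.3,"y":-21,"z":0,"rx":0,"ry":0,"rz":0,"fingers":1}
    - {"x":-31.2,"y":-24,"z":0,"rx":0,"ry":0,"rz":0,"fingers":1}

```text
time_s: 1.85
tcp_pos: [0.4044, 0.285, 0.4504]
tool_rot: [[-0.963, 0.268, -0.001], [0.268, 0.963, -0.001], [0.001, -0.001, -1.0]]
ft_force: [1.1, -0.5, 0.3]
width: 0.0853
grip_force: 0.0
```

>>> carry_out:
  commands:
    - {"x":-3.9,"y":-3,"z":0,"rx":0,"ry":0,"rz":0,"fingers":1}
    - {"x":-7.8,"y":-6,"z":0,"rx":0,"ry":0,"rz":0,"fingers":1}
    - {"x":-11.7,"y":-9,"z":0,"rx":0,"ry":0,"rz":0,"fingers":1}
    - {"x":-15.6,"y":-12,"z":0,"rx":0,"ry":0,"rz":0,"fingers":1}
    - {"x":-19.5,"y":-15,"z":0,"rx":0,"ry":0,"rz":0,"fingers":1}
    - {"x":-23.4,"y":-18,"z":0,"rx":0,"ry":0,"rz":0,"fingers":1}
    - {"x":-27.3,"y":-21,"z":0,"rx":0,"ry":0,"rz":0,"fingers":1}
    - {"x":-28,"y":-21.8,"z":0,"rx":0,"ry":0,"rz":0,"fingers":1}

```text
time_s: 2.65
tcp_pos: [0.6164, -0.0041, 0.4491]
tool_rot: [[-0.961, 0.275, -0.002], [0.275, 0.961, -0.004], [0.001, -0.004, -1.0]]
ft_force: [-0.9, 0.8, -1.1]
width: 0.0854
grip_force: 0.0
```

>>> carry_out:
  commands:
    - {"x":0,"y":0,"z":5,"rx":0,"ry":0,"rz":0,"fingers":1}
    - {"x":0,"y":0,"z":10,"rx":0,"ry":0,"rz":0,"fingers":1}
    - {"x":0,"y":0,"z":15,"rx":0,"ry":0,"rz":0,"fingers":1}
    - {"x":0,"y":0,"z":20,"rx":0,"ry":0,"rz":0,"fingers":1}
    - {"x":0,"y":0,"z":25,"rx":0,"ry":0,"rz":0,"fingers":1}
    - {"x":0,"y":0,"z":25,"rx":0,"ry":0,"rz":0,"fingers":1}
    - {"x":0,"y":0,"z":25,"rx":0,"ry":0,"rz":0,"fingers":1}

```text
time_s: 3.35
tcp_pos: [0.6147, 0.002, 0.2016]
tool_rot: [[-0.963, 0.269, -0.002], [0.269, 0.963, -0.0], [0.002, -0.001, -1.0]]
ft_force: [0.5, 0.8, 1.1]
width: 0.0854
grip_force: 0.0
```

```bash
python3 - <<'E'
from h import *
p=grab_frame("wrist");save("w1",p);s=arm.state()
print(s["tcp_pos"],s["ft_force"])
K=p["camera_matrix"];C=-p["R"].T@p["t"];print(C)
for r in models.trace(p,"lens_cell")[:4]:
    v,u=np.nonzero(r["pixels"]);dx=(u-K[0,2])/K[0,0];dy=(v-K[1,2])/K[1,1];th=np.hypot(dx,dy)
    d=np.stack([dx*np.sinc(th/np.pi),dy*np.sinc(th/np.pi),np.cos(th)],1)
    d[:,:2]=np.stack([dx,dy],1)*(np.sin(th)/np.maximum(th,1e-9))[:,None]
    D=d@p["R"];X=C+D*((.1-C[2])/D[:,2])[:,None]
    z=p["depth"][v,u];Y=(d/d[:,2:]*z[:,None]-p["t"])@p["R"]
    print(round(r["confidence"],2),r["rect"],X.min(0),X.max(0),X.mean(0),np.median(Y,0), np.percentile(Y,97,axis=0),np.percentile(Y,3,axis=0))
E
```

```text
[0.61607097 0.00184656 0.20330737] [0.00762916 0.33253255 1.01171569]
[0.53836645 0.02380897 0.34477193]
0.7 [299.4, 180.5, 343.9, 219.7] [ 0.59743975 -0.01039486  0.1       ] [0.63288857 0.02370893 0.1       ] [0.61504565 0.006394   0.1       ] [0.61561349 0.00625144 0.09811778] [0.63035371 0.02112518 0.10169695] [ 0.6017506  -0.00849589  0.08694422]
```

View pics/w1.png

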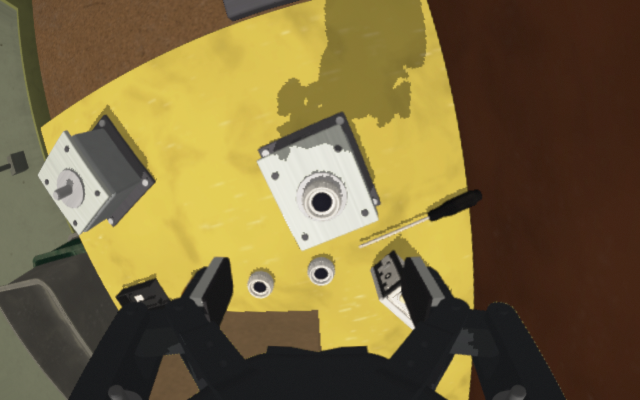

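The wrist view shows the lens cell in its collar at (322,202), the pin stand at (70,188), and the loose cells on the bench at (260,286) and (320,272). I'll descend with the fingers half closed.

>>> carry_out:
  commands:
    - {"x":0,"y":0.3,"z":3,"rx":0,"ry":0,"rz":0,"fingers":0.2}
    - {"x":0,"y":0.3,"z":6,"rx":0,"ry":0,"rz":0,"fingers":0.2}
    - {"x":0,"y":0.3,"z":8,"rx":0,"ry":0,"rz":0,"fingers":0.2}
    - {"x":0,"y":0.3,"z":9,"rx":0,"ry":0,"rz":0,"fingers":0.2}
    - {"x":0,"y":0.3,"z":9.5,"rx":0,"ry":0,"rz":0,"fingers":0.2}
    - {"x":0,"y":0.3,"z":9.5,"rx":0,"ry":0,"rz":0,"fingers":0.2}

```text
time_s: 4.05
tcp_pos: [0.6168, 0.0048, 0.1074]
tool_rot: [[-0.963, 0.269, 0.002], [0.269, 0.963, 0.0], [-0.002, 0.001, -1.0]]
ft_force: [-0.1, -1.0, 0.8]
width: 0.0508
grip_force: 0.0
```

```bash
python3 - <<'E'
from h import *
p=grab_frame("wrist");q=grab_frame("scene");s=arm.state()
print(s["tcp_pos"],s["ft_force"],s["width"])
a=cv2.resize(p["color"][100:400,120:520],(800,600)) [100:500]
b=cv2.resize(q["color"][110:230,210:370],(800,600),interpolation=cv2.INTER_CUBIC)
cv2.imwrite("pics/w2.png",cv2.resize(p["color"][120:400,140:500],(780,600))[:,:,::-1]);cv2.imwrite("pics/s2.png",b[:,:,::-1])
E
```

```text
[0.61690824 0.00472927 0.10777074] [0.66443206 0.87466665 0.82361683] 0.05119410729811715
```

View pics/w2.png

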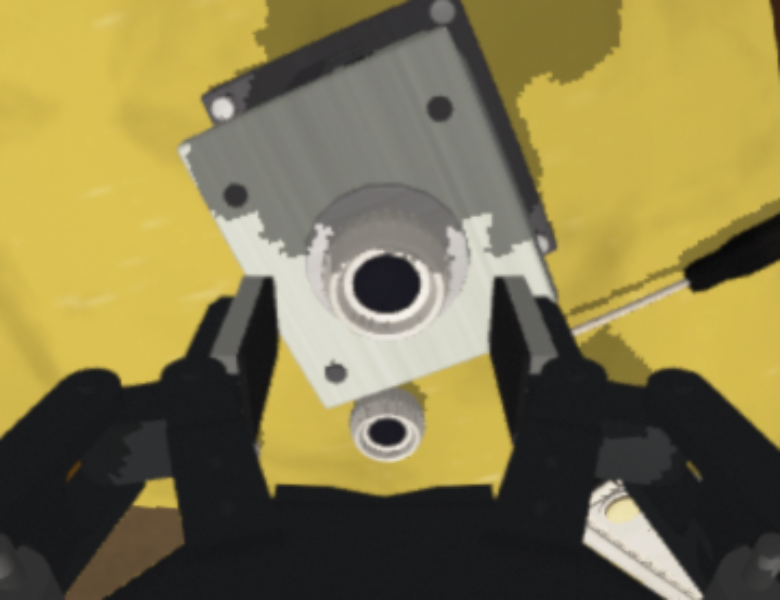

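View pics/s2.png

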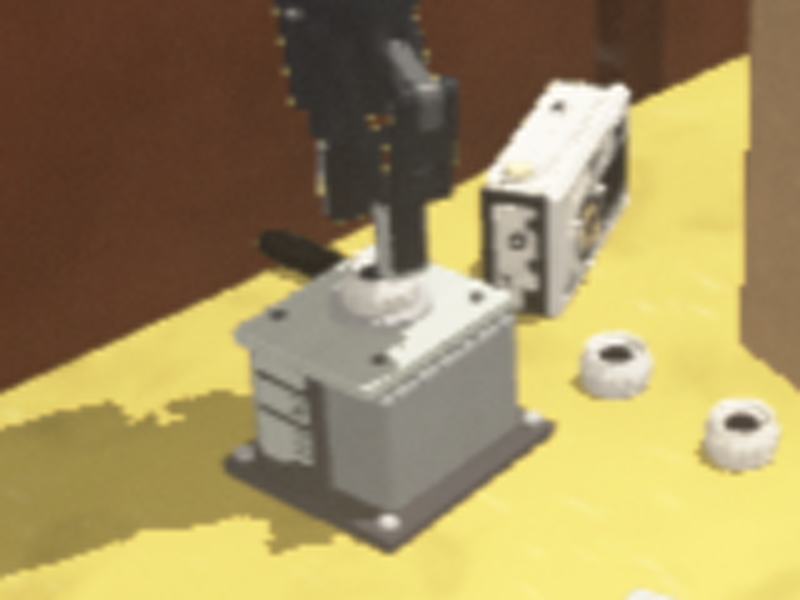

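Wrist crop: the cell at (387,285) sits midway between the finger edges at x 270 and 497. Scene crop: the stand's scale plate is at left, with its two dark lines at (280,380) and (280,410). I'll go down and close.

>>> carry_out:
  commands:
    - {"x":0,"y":0,"z":1,"rx":0,"ry":0,"rz":0,"fingers":0.1}
    - {"x":0,"y":0,"z":1.6,"rx":0,"ry":0,"rz":0,"fingers":0.1}
    - {"x":0,"y":0,"z":1.9,"rx":0,"ry":0,"rz":0,"fingers":0.1}
    - {"x":0,"y":0,"z":1.9,"rx":0,"ry":0,"rz":0,"fingers":0.1}

```text
time_s: 4.55
tcp_pos: [0.6154, 0.0048, 0.0866]
tool_rot: [[-0.963, 0.269, -0.001], [0.269, 0.963, -0.0], [0.001, -0.0, -1.0]]
ft_force: [0.1, -0.5, 1.2]
width: 0.0469
grip_force: 0.0
```

>>> carry_out:
  commands:
    - {"x":0,"y":0,"z":0,"rx":0,"ry":0,"rz":0,"fingers":-0.1}
    - {"x":0,"y":0,"z":0,"rx":0,"ry":0,"rz":0,"fingers":-0.2}
    - {"x":0,"y":0,"z":0,"rx":0,"ry":0,"rz":0,"fingers":-0.3}
    - {"x":0,"y":0,"z":0,"rx":0,"ry":0,"rz":0,"fingers":-0.6}
    - {"x":0,"y":0,"z":0,"rx":0,"ry":0,"rz":0,"fingers":-1}
    - {"x":0,"y":0,"z":0,"rx":0,"ry":0,"rz":0,"fingers":-1}
    - {"x":0,"y":0,"z":0,"rx":0,"ry":0,"rz":0,"fingers":-1}
  grip_force: 42

```text
time_s: 5.25
tcp_pos: [0.6163, 0.0056, 0.0878]
tool_rot: [[-0.963, 0.268, 0.001], [0.268, 0.963, 0.001], [-0.001, 0.001, -1.0]]
ft_force: [-0.8, 4.1, 6.5]
width: 0.0329
grip_force: 41.6
```

>>> carry_out:
  commands:
    - {"x":0,"y":0,"z":-0.2,"rx":0,"ry":0,"rz":0,"fingers":-1}
    - {"x":0,"y":0,"z":-0.4,"rx":0,"ry":0,"rz":0,"fingers":-1}
    - {"x":0,"y":0,"z":-0.6,"rx":0,"ry":0,"rz":0,"fingers":-1}
    - {"x":0,"y":0,"z":-0.8,"rx":0,"ry":0,"rz":0,"fingers":-1}
    - {"x":0,"y":0,"z":-1,"rx":0,"ry":0,"rz":0,"fingers":-1}
    - {"x":0,"y":0,"z":-1.2,"rx":0,"ry":0,"rz":0,"fingers":-1}
    - {"x":0,"y":0,"z":-1.4,"rx":0,"ry":0,"rz":0,"fingers":-1}
    - {"x":0,"y":0,"z":-1.5,"rx":0,"ry":0,"rz":0,"fingers":-1}

```text
time_s: 6.05
tcp_pos: [0.6161, 0.0056, 0.1016]
tool_rot: [[-0.963, 0.268, 0.0], [0.268, 0.963, 0.0], [-0.0, 0.0, -1.0]]
ft_force: [5.0, 4.8, -9.3]
width: 0.0325
grip_force: 42.5
```

```bash
python3 - <<'E'
from h import *
q=grab_frame("scene");s=arm.state()
print(s["tcp_pos"],s["ft_force"],s["width"],s["grip_force"])
b=cv2.resize(q["color"][120:230,220:340],(654,600),interpolation=cv2.INTER_CUBIC)
cv2.imwrite("pics/s3.png",b[:,:,::-1])
E
```

```text
[0.61612673 0.00559599 0.10162078] [ 5.15674032  5.13347029 -9.091543  ] 0.032619628461533975 42.480772733688354
```

View pics/s3.png

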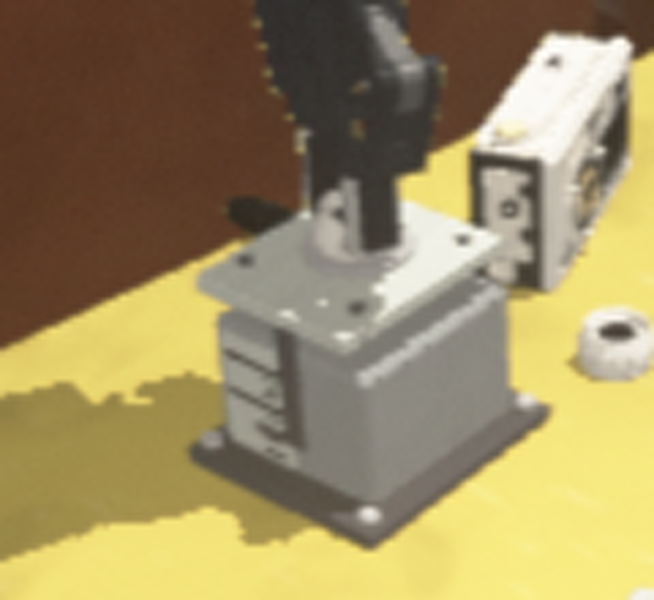

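The table is rising with the cell. The pull is 9.3 N at about 14 mm, which matches the spring. The scale lines are at (250,355) and (250,400). I need another 17 mm.

>>> carry_out:
  commands:
    - {"x":0,"y":0,"z":-0.2,"rx":0,"ry":0,"rz":0,"fingers":-1}
    - {"x":0,"y":0,"z":-0.4,"rx":0,"ry":0,"rz":0,"fingers":-1}
    - {"x":0,"y":0,"z":-0.7,"rx":0,"ry":0,"rz":0,"fingers":-1}
    - {"x":0,"y":0,"z":-1,"rx":0,"ry":0,"rz":0,"fingers":-1}
    - {"x":0,"y":0,"z":-1.3,"rx":0,"ry":0,"rz":0,"fingers":-1}
    - {"x":0,"y":0,"z":-1.5,"rx":0,"ry":0,"rz":0,"fingers":-1}
    - {"x":0,"y":0,"z":-1.7,"rx":0,"ry":0,"rz":0,"fingers":-1}
    - {"x":0,"y":0,"z":-1.7,"rx":0,"ry":0,"rz":0,"fingers":-1}

```text
time_s: 6.9
tcp_pos: [0.6161, 0.0056, 0.1178]
tool_rot: [[-0.963, 0.268, -0.0], [0.268, 0.963, 0.0], [0.0, -0.0, -1.0]]
ft_force: [8.2, 4.9, -16.9]
width: 0.0326
grip_force: 43.1
```

```bash
python3 - <<'E'
from h import *
q=grab_frame("scene");s=arm.state()
print(s["tcp_pos"],s["ft_force"],s["width"],s["grip_force"])
b=cv2.resize(q["color"][120:230,220:340],(654,600),interpolation=cv2.INTER_CUBIC)
cv2.imwrite("pics/s4.png",b[:,:,::-1])
w=world(q,np.ones((400,640),bool));m=(abs(w[:,0]-.575)<.01)&(abs(w[:,1])<.035)&(w[:,2]>.075);print("table top z",np.median(w[m],0))
E
```

```text
[0.61610651 0.0056596  0.11772466] [  7.30214879   3.6285957  -17.69610837] 0.03249978034443512 43.131422996520996
table top z [ 0.57939262 -0.00390422  0.34826937]
```

View pics/s4.png

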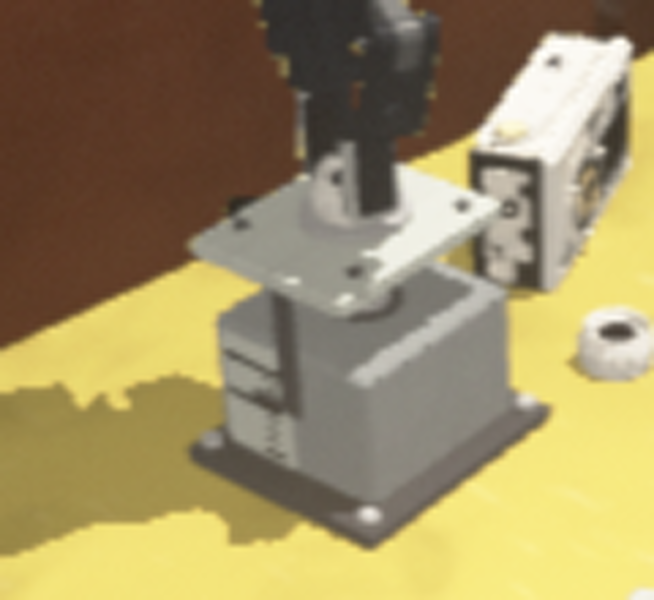

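The pointer tip, at about (265,390), is between the upper (355) and lower (400) lines. The lift is about 30 mm and the pull about 17 N. Now the hold.

>>> carry_out:
  commands:
    - {"x":0,"y":0,"z":0,"rx":0,"ry":0,"rz":0,"fingers":-1}
    - {"x":0,"y":0,"z":0,"rx":0,"ry":0,"rz":0,"fingers":-1}
    - {"x":0,"y":0,"z":0,"rx":0,"ry":0,"rz":0,"fingers":-1}
    - {"x":0,"y":0,"z":0,"rx":0,"ry":0,"rz":0,"fingers":-1}
    - {"x":0,"y":0,"z":0,"rx":0,"ry":0,"rz":0,"fingers":-1}
    - {"x":0,"y":0,"z":0,"rx":0,"ry":0,"rz":0,"fingers":-1}
    - {"x":0,"y":0,"z":0,"rx":0,"ry":0,"rz":0,"fingers":-1}
    - {"x":0,"y":0,"z":0,"rx":0,"ry":0,"rz":0,"fingers":-1}

```text
time_s: 7.75
tcp_pos: [0.6161, 0.0056, 0.1176]
tool_rot: [[-0.963, 0.268, -0.0], [0.268, 0.963, -0.0], [0.0, -0.0, -1.0]]
ft_force: [7.6, 4.7, -16.9]
width: 0.0324
grip_force: 43.1
```

>>> carry_out:
  commands:
    - {"x":0,"y":0,"z":0,"rx":0,"ry":0,"rz":0,"fingers":-1}
    - {"x":0,"y":0,"z":0,"rx":0,"ry":0,"rz":0,"fingers":-1}
    - {"x":0,"y":0,"z":0,"rx":0,"ry":0,"rz":0,"fingers":-1}
    - {"x":0,"y":0,"z":0,"rx":0,"ry":0,"rz":0,"fingers":-1}
    - {"x":0,"y":0,"z":0,"rx":0,"ry":0,"rz":0,"fingers":-1}
    - {"x":0,"y":0,"z":0,"rx":0,"ry":0,"rz":0,"fingers":-1}
    - {"x":0,"y":0,"z":0,"rx":0,"ry":0,"rz":0,"fingers":-1}
    - {"x":0,"y":0,"z":0,"rx":0,"ry":0,"rz":0,"fingers":-1}

```text
time_s: 8.55
tcp_pos: [0.6161, 0.0056, 0.1176]
tool_rot: [[-0.963, 0.268, -0.0], [0.268, 0.963, -0.0], [0.0, -0.0, -1.0]]
ft_force: [8.0, 3.8, -16.9]
width: 0.0324
grip_force: 43.1
```

>>> carry_out:
  commands:
    - {"x":0,"y":0,"z":0,"rx":0,"ry":0,"rz":0,"fingers":-1}
    - {"x":0,"y":0,"z":0,"rx":0,"ry":0,"rz":0,"fingers":-1}
    - {"x":0,"y":0,"z":0,"rx":0,"ry":0,"rz":0,"fingers":-1}
    - {"x":0,"y":0,"z":0,"rx":0,"ry":0,"rz":0,"fingers":-1}
    - {"x":0,"y":0,"z":0,"rx":0,"ry":0,"rz":0,"fingers":-1}
    - {"x":0,"y":0,"z":0,"rx":0,"ry":0,"rz":0,"fingers":-1}
    - {"x":0,"y":0,"z":0,"rx":0,"ry":0,"rz":0,"fingers":-1}
    - {"x":0,"y":0,"z":0,"rx":0,"ry":0,"rz":0,"fingers":-1}

```text
time_s: 9.35
tcp_pos: [0.6161, 0.0056, 0.1176]
tool_rot: [[-0.963, 0.268, -0.0], [0.268, 0.963, -0.0], [0.0, -0.0, -1.0]]
ft_force: [7.4, 5.1, -16.2]
width: 0.0324
grip_force: 43.1
```

>>> carry_out:
  commands:
    - {"x":0,"y":0,"z":0.2,"rx":0,"ry":0,"rz":0,"fingers":-1}
    - {"x":0,"y":0,"z":0.5,"rx":0,"ry":0,"rz":0,"fingers":-1}
    - {"x":0,"y":0,"z":0.8,"rx":0,"ry":0,"rz":0,"fingers":-1}
    - {"x":0,"y":0,"z":1.1,"rx":0,"ry":0,"rz":0,"fingers":-1}
    - {"x":0,"y":0,"z":1.4,"rx":0,"ry":0,"rz":0,"fingers":-1}
    - {"x":0,"y":0,"z":1.7,"rx":0,"ry":0,"rz":0,"fingers":-1}
    - {"x":0,"y":0,"z":2,"rx":0,"ry":0,"rz":0,"fingers":-1}
    - {"x":0,"y":0,"z":2.3,"rx":0,"ry":0,"rz":0,"fingers":-1}

```text
time_s: 10.15
tcp_pos: [0.6162, 0.0056, 0.0954]
tool_rot: [[-0.963, 0.268, 0.0], [0.268, 0.963, 0.0], [-0.0, 0.0, -1.0]]
ft_force: [4.7, 4.9, -6.6]
width: 0.0325
grip_force: 43.8
```

>>> carry_out:
  commands:
    - {"x":0,"y":0,"z":0.2,"rx":0,"ry":0,"rz":0,"fingers":-1}
    - {"x":0,"y":0,"z":0.4,"rx":0,"ry":0,"rz":0,"fingers":-1}
    - {"x":0,"y":0,"z":0.6,"rx":0,"ry":0,"rz":0,"fingers":-1}
    - {"x":0,"y":0,"z":0.75,"rx":0,"ry":0,"rz":0,"fingers":-1}
    - {"x":0,"y":0,"z":0.85,"rx":0,"ry":0,"rz":0,"fingers":-1}
    - {"x":0,"y":0,"z":0.9,"rx":0,"ry":0,"rz":0,"fingers":-1}
    - {"x":0,"y":0,"z":0.9,"rx":0,"ry":0,"rz":0,"fingers":-1}
    - {"x":0,"y":0,"z":0.9,"rx":0,"ry":0,"rz":0,"fingers":-1}

```text
time_s: 10.95
tcp_pos: [0.6163, 0.0056, 0.0878]
tool_rot: [[-0.963, 0.268, 0.001], [0.268, 0.963, 0.001], [-0.001, 0.001, -1.0]]
ft_force: [-0.8, 5.2, 5.7]
width: 0.0326
grip_force: 45.1
```

```bash
python3 - <<'E'
from h import *
q=grab_frame("scene");s=arm.state()
print(s["tcp_pos"],s["ft_force"],s["width"],s["grip_force"])
b=cv2.resize(q["color"][120:230,220:340],(654,600),interpolation=cv2.INTER_CUBIC)
cv2.imwrite("pics/s5.png",b[:,:,::-1])
E
```

```text
[0.6162512  0.00558687 0.08781373] [-0.73578777  4.6521566   5.8747344 ] 0.032546896185384734 45.077664256095886
```

View pics/s5.png

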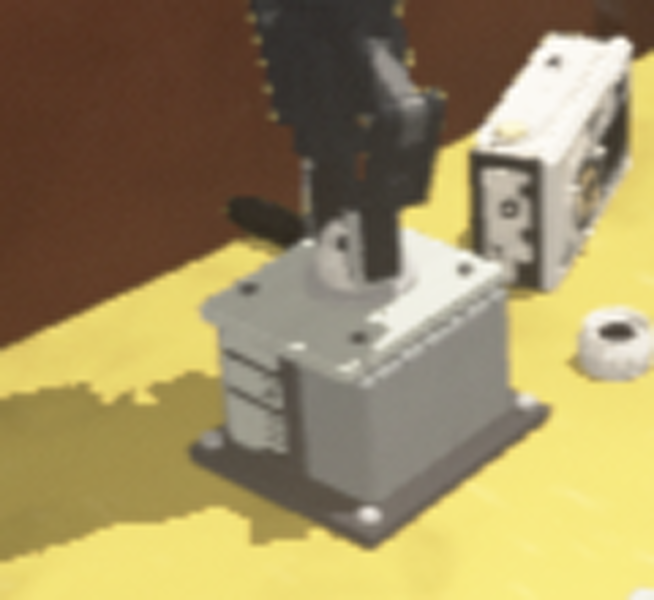

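The table is fully down, with no gap at the housing top. The cell is home at (345,255), and the wrist reads the same pose and force as before the pull. I'll release and back off.

>>> carry_out:
  commands:
    - {"x":0,"y":0,"z":0,"rx":0,"ry":0,"rz":0,"fingers":0}
    - {"x":0,"y":0,"z":0,"rx":0,"ry":0,"rz":0,"fingers":0.2}
    - {"x":0,"y":0,"z":0,"rx":0,"ry":0,"rz":0,"fingers":0.4}
    - {"x":0,"y":0,"z":0,"rx":0,"ry":0,"rz":0,"fingers":0.6}
    - {"x":0,"y":0,"z":0,"rx":0,"ry":0,"rz":0,"fingers":0.6}
    - {"x":0,"y":0,"z":0,"rx":0,"ry":0,"rz":0,"fingers":0.6}

```text
time_s: 11.6
tcp_pos: [0.6159, 0.0046, 0.0873]
tool_rot: [[-0.963, 0.269, -0.0], [0.269, 0.963, -0.0], [0.0, -0.0, -1.0]]
ft_force: [-0.5, 0.1, 0.4]
width: 0.0681
grip_force: 0.0
```

>>> carry_out:
  commands:
    - {"x":0,"y":0,"z":-1,"rx":0,"ry":0,"rz":0,"fingers":0.6}
    - {"x":0,"y":0,"z":-3,"rx":0,"ry":0,"rz":0,"fingers":0.6}
    - {"x":0,"y":0,"z":-6,"rx":0,"ry":0,"rz":0,"fingers":0.6}
    - {"x":0,"y":0,"z":-10,"rx":0,"ry":0,"rz":0,"fingers":0.6}
    - {"x":0,"y":0,"z":-14,"rx":0,"ry":0,"rz":0,"fingers":0.6}
    - {"x":0,"y":0,"z":-15,"rx":0,"ry":0,"rz":0,"fingers":0.6}
    - {"x":0,"y":0,"z":-15,"rx":0,"ry":0,"rz":0,"fingers":0.6}

```text
time_s: 12.3
tcp_pos: [0.617, 0.0047, 0.2398]
tool_rot: [[-0.963, 0.269, 0.004], [0.269, 0.963, 0.001], [-0.004, 0.002, -1.0]]
ft_force: [0.2, -1.1, -0.6]
width: 0.0682
grip_force: 0.0
```

```bash
python3 - <<'E'
from h import *
q=grab_frame("side");s=arm.state()
print(s["tcp_pos"],s["ft_force"],s["width"])
for r in models.trace(q,"lens_cell")[:2]:
    w=world(q,r["pixels"]);print(r["confidence"],r["rect"],np.median(w,0),np.percentile(w,97,axis=0))
b=cv2.resize(q["color"][110:230,220:360],(700,600),interpolation=cv2.INTER_CUBIC)
cv2.imwrite("pics/s6.png",b[:,:,::-1])
E
```

```text
[0.61600122 0.00489036 0.23784122] [ 0.37967075 -0.0421525   0.17150308] 0.06818002851906621
0.45 [289.3, 149.1, 304.0, 164.6] [ 0.61509543 -0.0018618   0.09725631] [0.62999399 0.01594963 0.10131468]
```

View pics/s6.png

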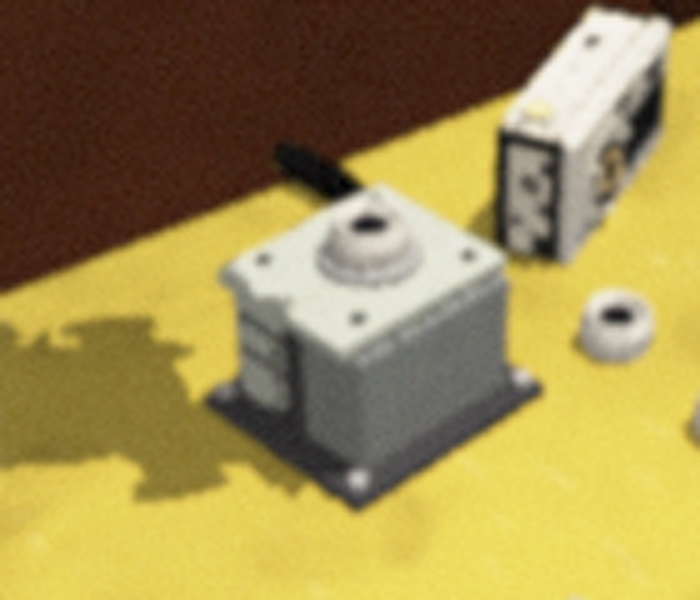

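The cell is seated at (370,240) at the same height as at the start (top 0.101 m), the table is down and the arm is clear.

```bash
python3 -c "
from plant import arm
print(arm.finish_job())"
```

```text
the job is handed in; nothing more can be done
None
```

The proof test is done and handed in: the lens cell was pulled to about 30 mm (17 N), held there for at least 2.4 s, eased back down with the cell still seated, then released at about 11 s on the robot's clock.

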